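# Click the lamp's filter wheel round to its open pocket

### The arm

A 6-joint arm with a two-finger parallel gripper is mounted at the origin on the work surface. World frame = base frame: x ahead of the robot, y to its left, z up, the work surface at z = 0. Lengths are in m, angles in rad, forces in N, time in s.
With the tool pointing down it reaches from about 0.325 to 0.75 m from the base axis. Payload 7.6 kg.
Tool frame: the origin (TCP) lies at the very end of the fingers, on their centre line; the grasp point (between the pads) lies 19 mm behind it (ctrl.pinch_z is the distance from the TCP to the grasp point, in m); z points along the fingers, y is the direction in which the jaws open and shut (so a half turn about z gives the same grasp; the last joint's range is limited). The gripper opens to 85 mm and grips with 20 to 120 N. Pads are 22 mm wide; open, the fingers measure 114 mm over their backs; the gripper's body (76 mm by 85 mm) begins 54 mm behind the grasp point. The pads swing forward as they close: fully open they stand 13 mm farther back than shut.
Start: joints at [-1.311, 0.052, 1.401, -0, 1.689, -0.07], TCP at [0.17, -0.497, 0.231] pointing down, gripper open.
Joint ranges: [-2.9, 2.9], [-0.91, 2.17], [0.12, 2.37], [-1.06, 4.2], [0.26, 2.73], [-2.93, 2.93]. Speed limits (rad/s): [2.57, 2.57, 3.01, 3.14, 3.14, 3.14].

### API

Orientations are given as [roll, pitch, yaw] about the fixed x, y, z axes, in that order (R = Rz(yaw) Ry(pitch) Rx(roll)).
In Python, from cell import ctrl gives the robot as it stands.
- The arm moves only by the shell command python3 -m handwheel 'ROWS'. ROWS is JSON, a list of rows, each a list of 7 numbers: the turn, a rotation vector about the tool's x, y, z in rad, then the shift along the tool's x, y, z in mm, then the gripper command: -1 is shut, 1 is fully open, values between are in proportion. A call has 1 to 10 rows; each row is the pose to reach, as a shift and turn from the pose commanded when the call began, along the tool's axes at that moment; what a row does not reach only later rows make up. A row lasts 1/10 s, in which the tool goes at most 50 mm and 8.59 degrees, less where a joint would pass 70% of its speed; a pose out of reach is approached as far as the arm can. A call with a gripper value outside its range is refused whole. The fingers move at their own pace and stop on an object; the grip force is fixed at half the most. Time passes only in rows, so rows that repeat a pose let the fingers close. It gives the time, the measured TCP pose, the force and the opening at its end, in the units of the state.
- ctrl.get_obs(): the state, without advancing time (a new reading comes with each control period).
- ctrl.read_camera(name): name is "scene" or "top"; returns a dict with "frame" (480x640x3 uint8, red, green, blue), "z_map" (480x640 float32, m along the optical axis (not along the pixel's ray), 0 where there is no reading), "fx", "fy", "cx", "cy" (pixels), "k1" (the pictures are not rectified: a ray, as slopes to the right and down, at radius r is drawn at 1 + k1 r^2 times it, then the intrinsics apply), "xyz" and "attitude" of the camera in the world. Camera axes: x right, y up, looking along -z (the intrinsics and any distortion apply to the point x, -y, -z); pixel columns grow to the right and rows downward; lengths in m; the calibration is good to about 2 mm. A picture is of the moment at which its call begins.
- ctrl.job_done(): hands the job in, once; it reports no verdict.
The state is a dict: "t": time; "q": joint angles; "joint_vel": joint speeds; "effort": joint torques, N m; "position": TCP position; "tool_rot": TCP orientation; "wrist_force": force on the tool from outside, world axes, zero at the start; "wrist_torque": the same for the moment, N m; "width": opening from 0.0 (shut) to 1.0 (fully open).
Only numpy, scipy, OpenCV 4.12 (cv2) and the standard library are available. Lean on these libraries where they do the work, as an engineer would, in place of code of your own. Each camera call takes 0.05 s, during which the arm holds its last target. There are 200 camera calls.

### The job

On the bench illuminator, turn the filter wheel until its open pocket (the one hole without a glass filter) has clicked home in the lamp's beam, at the bottom of the wheel, ready for aligning the lamp; the rim has finger tabs to push it round by. Keep fingers off the filter glass, leave the dish, the slide box and the spare objective where they are, and take the hand away at the end.

Things in the scene. Friction and masses are not known exactly. Their poses are not given: they have to be found in the camera images.
- rig: the fixed illuminator; origin on the bench under the wheel's hub; z up, x along the beam away from the lamp, y across. Black lamp house, x -200 to -80 mm, 110 wide, top at 147 mm; tube 44 mm in diameter; back plate x -31 to -19, 50 wide, top at 120 mm, with a small spring plunger out to y -64 at hub height; wheel x -7 to 7; lens mount x 120 to 150, top at 91 mm; rail 40 wide, 18 high
- hub (a point): fixed centre of the upright aluminium filter wheel, 100 mm above the bench; axes as the illuminator's (x is the wheel's axis). Rim radius 54 mm, 14 mm thick. Six pockets, 28 mm in diameter, every 60 degrees at 35 mm radius: five hold glass, one is an open hole. Midway between pockets six finger tabs, 14 mm wide, round ends, reach out to 74 mm radius; at a click position two stand 30 degrees either side of the top
- beam (a point): the point where the lamp's beam crosses the wheel: straight below the hub by 35 mm, 65 mm above the bench, fixed
- open_pocket (a point): the centre of the open pocket; it goes round with the wheel, 35 mm from the hub; at wheel angle q it lies at y = 35 sin q, z = -35 cos q mm from the hub in the illuminator's axes
- wheel (a joint): wheel angle, rad, no stops: 0 or any whole turn = open pocket in the beam; grows as the top of the wheel moves to the illuminator's -y. A click position every 60 degrees (1.047 rad), held by a sprung detent: leaving it takes about 9 N sideways at a tab, the force fades to nothing half-way, and past half-way the wheel snaps by itself into the next
- filters: the five glass filters 28 mm in diameter in their pockets, turning with the wheel; origin at the hub
- dish: closed culture dish, 59 mm in diameter, 15 mm high, loose on the bench beside the illuminator; origin at the centre of its underside
- slide_box: closed white box of slides with a grey lid, 85 x 33 x 33 mm, long along its x, loose; origin at the centre of its underside
- objective: spare microscope objective, steel, 25 mm in diameter, 43 mm high, standing loose; origin at the centre of its underside

How it is judged:
By the outcome, as a careful person would: the job done as asked, in the order asked, and still so for the second after the job is handed in, with the robot touching nothing.
It also fails if it takes over 42 s, if anything falls off the work surface, if the arm or the gripper's body presses on something with over 40 N, if the wrist force passes 120 N, or if a joint passes its speed limit or range.

## Working session

There is one attempt and no reset: what is moved stays moved. The work goes in short steps, Python scripts to look and compute and a shell command to move; the robot and the scene stay as the last step left them, time stands still between calls to the robot, and variables do not carry over. Pictures are saved under pics/ and viewed, about 8 in all and at most 12, crops included, and the job is handed in when it is done.

```bash
mkdir -p pics; ls; cat > h.py <<'E'
import numpy as np,cv2
from cell import ctrl
from scipy.spatial.transform import Rotation as R
def cam(n):
    c=ctrl.read_camera(n); a=np.array(c['attitude'])
    c['R']=a if a.shape==(3,3) else R.from_euler('xyz',a).as_matrix()
    c['p']=np.array(c['xyz']); return c
def pts(c):
    v,u=np.mgrid[0:480,0:640].astype(float)
    xd=(u-c['cx'])/c['fx'];yd=(v-c['cy'])/c['fy'];x,y=xd.copy(),yd.copy()
    for _ in range(10):
        s=1+c['k1']*(x*x+y*y);x=xd/s;y=yd/s
    c['ray']=np.stack([x,-y,-np.ones_like(x)],-1)@c['R'].T
    return c['p']+c['ray']*c['z_map'][...,None]
def proj(c,P):
    d=(np.atleast_2d(P)-c['p'])@c['R'];x=d[:,0]/-d[:,2];y=-d[:,1]/-d[:,2]
    s=1+c['k1']*(x*x+y*y);return np.c_[c['cx']+c['fx']*x*s,c['cy']+c['fy']*y*s]
E
python3 - <<'E'
from h import *
print(ctrl.get_obs())
for n in('scene','top'):
    c=cam(n);cv2.imwrite(f'pics/{n}0.png',c['frame'][...,::-1]);P=pts(c);np.save(f'{n}0.npy',P)
    print(n,c['attitude'],c['p'],c['fx'],c['k1'])
E
```

```text
pics
{'t': 0.0, 'q': array([-1.31128640e+00,  5.28356259e-02,  1.40175302e+00,  1.16659724e-05,
        1.68859826e+00, -7.03060047e-02]), 'joint_vel': array([-0.00125632,  0.00012409, -0.00040098,  0.00014197, -0.00184173,
       -0.0008448 ]), 'effort': array([ 1.75816902e-03, -3.81664181e+01, -3.60189664e+01,  1.14388013e-04,
        6.13588010e-03,  1.61434377e-05]), 'position': array([ 0.16997353, -0.49639684,  0.23045874]), 'tool_rot': array([-3.14000315e+00, -1.23551736e-04,  3.29817193e-01]), 'wrist_force': array([ 0.30335105,  1.3721051 , -1.40974224]), 'wrist_torque': array([ 0.01550854, -0.02924237,  0.03274998]), 'width': 0.9982773486949854}
scene [ 0.97883005 -0.00940442  1.26107135] [ 1.31549402 -0.19667158  0.6082417 ] 610.058511152492 -0.09153625687970213
top [ 0.18351862 -0.04745999 -1.5431184 ] [0.44416096 0.04778918 0.9404865 ] 486.65853875052954 -0.13090004534319477
```

View pics/scene0.png

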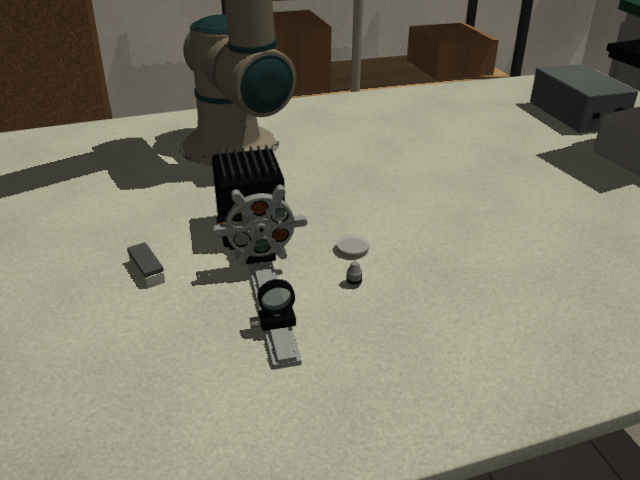

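View pics/top0.png

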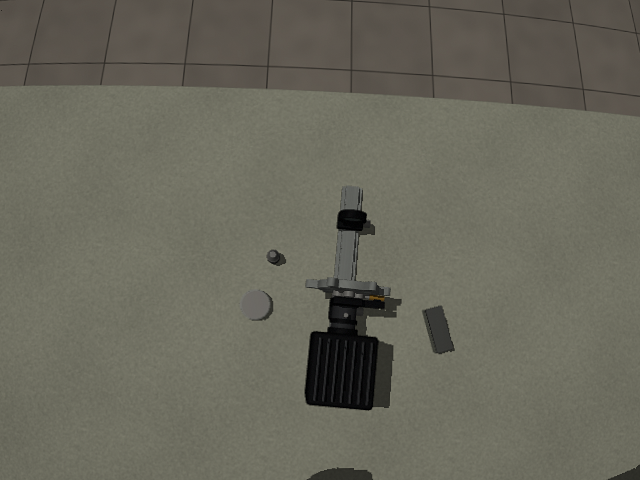

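The scene view shows the wheel around (260,228), the dish at (352,246), the objective at (354,272) and the slide box at (146,264). The top view confirms this layout. Next I'll enlarge the wheel and fit the rig frame.

```bash
python3 - <<'E'
from h import *
im=cv2.imread('pics/scene0.png');cv2.imwrite('pics/wheel0.png',cv2.resize(im[180:280,200:320],None,fx=6,fy=6,interpolation=cv2.INTER_CUBIC))
P=np.load('top0.npy');S=np.load('scene0.npy')
# lamp house top
m=np.abs(P[...,2]-.147)<.006
n,l,st,ce=cv2.connectedComponentsWithStats(m.astype(np.uint8))
k=1+np.argmax(st[1:,4]);Q=P[l==k];print('lamp z',Q[:,2].mean());
r=cv2.minAreaRect((Q[:,:2]*1000).astype(np.float32));print(r)
# lens top, rail
for z0,z1 in((.012,.026),(.08,.098),(.165,.18),(.155,.165)):
    m=(P[...,2]>z0)&(P[...,2]<z1)&(P[...,0]>.2)&(P[...,0]<.9)
    n,l,st,ce=cv2.connectedComponentsWithStats(m.astype(np.uint8))
    for k in range(1,n):
        if st[k,4]>25:
            Q=P[l==k];print(z0,st[k],cv2.minAreaRect((Q[:,:2]*1000).astype(np.float32)),Q.mean(0).round(4))
# wheel front face from scene : plane fit
Q=S[185:265,212:308].reshape(-1,3);Q=Q[(Q[:,2]>.04)&(Q[:,2]<.19)]
best=0;rng=np.random.default_rng(0)
for _ in range(800):
    a=Q[rng.choice(len(Q),3,0)];nn=np.cross(a[1]-a[0],a[2]-a[0]);nn/=np.linalg.norm(nn)+1e-12
    if abs(nn[2])>.15: continue
    i=abs((Q-a[0])@nn)<.003
    if i.sum()>best:best=i.sum();I=i
c0=Q[I].mean(0);nn=np.linalg.svd(Q[I]-c0)[2][2];nn*=np.sign(nn[0]);print('face',best,c0,nn,'yaw deg',np.degrees(np.arctan2(nn[1],nn[0])))
E
```

```text
lamp z 0.14712512396010297
((383.4310607910156, -60.39435577392578), (5.804051399230957, 100.2786636352539), 87.28318786621094)
0.012 [340 185  20  25 323] ((710.2913208007812, -52.502132415771484), (32.793617248535156, 49.61894607543945), 83.57318115234375) [ 0.71   -0.0543  0.0185]
0.012 [334 226  24  54 745] ((598.52197265625, -46.201568603515625), (42.42640686035156, 102.5053939819336), 89.21312713623047) [ 0.5968 -0.0466  0.0185]
0.012 [240 289  30  31 722] ((495.2060546875, 124.84020233154297), (56.764183044433594, 55.27107620239258), 2.277224540710449) [0.4948 0.1247 0.0154]
0.012 [423 310  13  43  74] ((453.17791748046875, -208.80348205566406), (81.6230239868164, 2.539424180984497), 15.16042423248291) [ 0.4541 -0.2085  0.0184]
0.08 [341 209  25  12 210] ((659.4796142578125, -51.2921142578125), (44.587467193603516, 16.23052406311035), 85.14661407470703) [ 0.6592 -0.0506  0.088 ]
0.08 [329 305  27  30 582] ((469.2407531738281, -37.241943359375), (46.011741638183594, 49.311729431152344), 85.90949249267578) [ 0.468  -0.0371  0.0865]
0.165 [329 278   5   8  26] ((526.606689453125,
[... 152 characters left out ...]
188, -75.88591003417969), (7.807901382446289, 15.023752212524414), 68.48155212402344) [ 0.5217 -0.0749  0.1661]
0.155 [327 277   6   9  28] ((527.531005859375, -5.740823745727539), (13.016119003295898, 7.80207633972168), 0.18646372854709625) [ 0.5282 -0.0042  0.1628]
0.155 [330 278   8   9  39] ((526.5293579101562, -13.336596488952637), (9.37850570678711, 14.74102783203125), 78.70136260986328) [ 0.5259 -0.0141  0.1603]
0.155 [365 282  12   9  69] ((521.7059326171875, -72.92387390136719), (17.82073402404785, 12.897612571716309), 87.16455078125) [ 0.5219 -0.0724  0.1613]
face 2925 [ 0.5328398  -0.04217801  0.10329992] [ 9.97244665e-01 -7.41827345e-02  1.56209551e-05] yaw deg -4.254265625821473
```

View pics/wheel0.png

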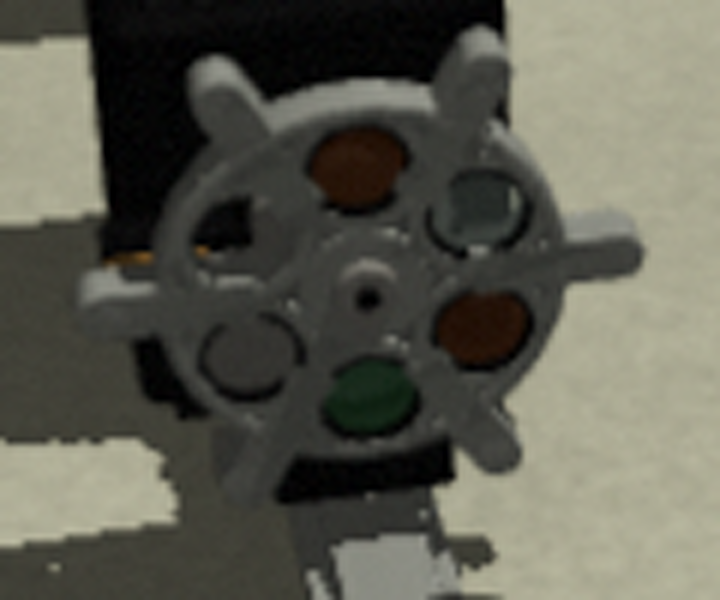

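The crop suggests the open pocket is upper left at (230,235), where the plate edge and the dark background show through. I'll check that with depth and compute the approach.

```bash
cat >> h.py <<'E'
YAW=np.radians(-4.2);RG=R.from_euler('z',YAW).as_matrix();HUB=np.array([.5255,-.0415,.1])
def pockets(c,P):
    for k in range(6):
        q=np.radians(60*k);ctr=HUB+RG@np.array([.007,.035*np.sin(q),-.035*np.cos(q)])
        u,v=proj(c,ctr)[0].round().astype(int)
        w=P[v-3:v+4,u-3:u+4].reshape(-1,3);d=((w-HUB)@RG)[:,0]*1000
        print('q',60*k,(u,v),'depth x mm',np.percentile(d,[0,50,100]).round(1),'rgb',c['frame'][v-2:v+3,u-2:u+3].mean((0,1)).round())
def togo(y,z):
    o=ctrl.get_obs();A=R.from_euler('xyz',o['tool_rot']).as_matrix()
    t=HUB*[1,1,0]+RG@np.array([0,y,z])
    W=R.from_euler('xyz',[np.pi,0,YAW]).as_matrix()
    print('t',o['t'],'shift mm',(A.T@(t-o['position'])*1000).round(1),'turn',R.from_matrix(A.T@W).as_rotvec().round(3),'rig pos',(RG.T@(o['position']-HUB*[1,1,0])*1000).round(1),'F',o['wrist_force'].round(1),'w',o['width'])
E
python3 - <<'E'
from h import *
c=cam('scene');P=pts(c);pockets(c,P);print('hub px',proj(c,HUB+RG@[.007,0,0]));togo(.068,.23)
E
```

```text
q 0 (np.int64(261), np.int64(246)) depth x mm [1.6 4.  7.2] rgb [20. 37. 23.]
q 60 (np.int64(280), np.int64(234)) depth x mm [ -1.2   4.2 799.2] rgb [34. 16.  6.]
q 120 (np.int64(279), np.int64(215)) depth x mm [-0.7  4.1  6.8] rgb [39. 44. 41.]
q 180 (np.int64(259), np.int64(207)) depth x mm [0.5 4.3 6.9] rgb [41. 22. 10.]
q 240 (np.int64(240), np.int64(220)) depth x mm [-21.1 -10.1  -0.6] rgb [26. 26. 24.]
q 300 (np.int64(242), np.int64(239)) depth x mm [2.2 4.4 7.8] rgb [52. 51. 47.]
hub px [[260.43886682 226.96582587]]
t 0.15 shift mm [ 510.4 -377.9    1.2] turn [-0.001  0.     0.403] rig pos [-321.2 -479.8  230.7] F [-0.4 -0.2  0.2] w 1.0034342857229284
```

Open pocket is at q = 240° (depth falls behind the wheel; the other five read glass). It needs +120°, two clicks with the top pushed towards rig -y. Now closing the fingers and going over to the +y side.

```bash
python3 -m handwheel '[[0,0,0.1,40,-30,-20,-1],[0,0,0.2,80,-59,-20,-1],[0,0,0.3,120,-89,-20,-1],[0,0,0.403,160,-118,-20,-1],[0,0,0.403,200,-148,-20,-1],[0,0,0.403,240,-178,-20,-1],[0,0,0.403,280,-207,-20,-1],[0,0,0.403,320,-237,-20,-1],[0,0,0.403,360,-267,-20,-1],[0,0,0.403,400,-296,-20,-1]]'; python3 -c "
from h import *
togo(.068,.23)"
```

```text
t: 1.15
position: [0.4526, -0.0861, 0.2513]
tool_rot: [3.141, -0.0, -0.073]
wrist_force: [0.5, -0.9, 0.4]
width: 0.001
t 1.15 shift mm [  69.4 -117.8   21.3] turn [ 0. -0.  0.] rig pos [-69.4 -49.8 251.3] F [ 0.5 -0.9  0.4] w 0.0010075602114061255
```

```bash
python3 -m handwheel '[[0,0,0,23,-39,0,-1],[0,0,0,46,-78,0,-1],[0,0,0,69,-118,0,-1],[0,0,0,69.4,-118,0,-1],[0,0,0,69.4,-118,30,-1],[0,0,0,69.4,-118,60,-1],[0,0,0,69.4,-118,85,-1],[0,0,0,69.4,-118,98,-1],[0,0,0,69.4,-118,98,-1],[0,0,0,69.4,-118,98,-1]]'; python3 - <<'E'
from h import *
togo(.055,.153)
c=cam('scene');cv2.imwrite('pics/a1.png',cv2.resize(c['frame'][120:290,180:360,::-1],None,fx=4,fy=3.5,interpolation=cv2.INTER_CUBIC))
E
```

```text
t: 2.15
position: [0.5302, 0.0242, 0.1545]
tool_rot: [3.142, -0.001, -0.074]
wrist_force: [-0.9, -0.2, 0.9]
width: -0.002
t 2.15 shift mm [ 0.1 10.9  1.5] turn [ 0.    -0.001 -0.   ] rig pos [-1.000e-01  6.590e+01  1.545e+02] F [-0.9 -0.2  0.9] w -0.0019018159817920331
```

View pics/a1.png

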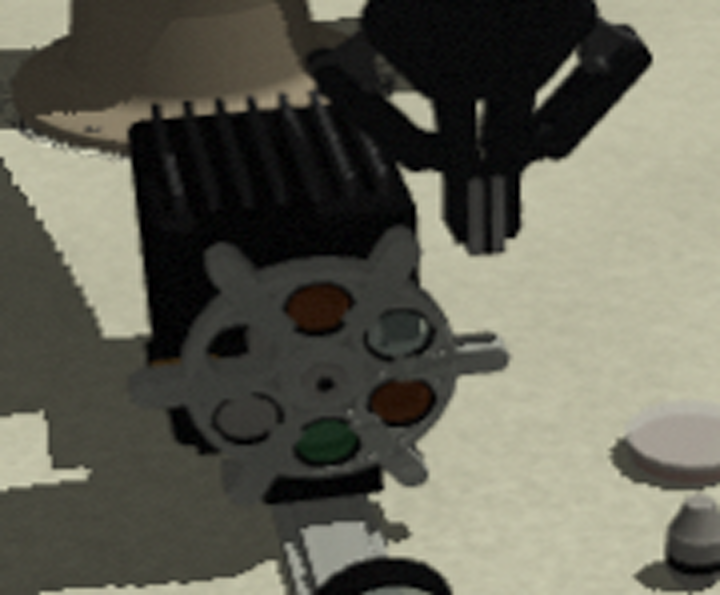

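The closed fingers' tips (485,250) stand just to the +y side of the right-hand top tab (395,240), clear of it. Pushing one click, rising as the tab rises.

```bash
python3 -m handwheel '[[0,0,0,0,5,4,-1],[0,0,0,0,11,4,-1],[0,0,0,0,18,3,-1],[0,0,0,0,25,1,-1],[0,0,0,0,32,-2,-1],[0,0,0,0,39,-4,-1],[0,0,0,0,46,-5,-1],[0,0,0,0,53,-6,-1],[0,0,0,0,60,-6,-1],[0,0,0,0,66,-6,-1]]'; python3 - <<'E'
from h import *
togo(0,.16)
c=cam('scene');pockets(c,pts(c));cv2.imwrite('pics/a2.png',cv2.resize(c['frame'][120:290,180:360,::-1],None,fx=4,fy=3.5,interpolation=cv2.INTER_CUBIC))
E
```

```text
t: 3.2
position: [0.5247, -0.0422, 0.1589]
tool_rot: [3.141, 0.001, -0.074]
wrist_force: [0.8, -0.9, 0.8]
width: 0.004
t 3.2 shift mm [ 0.8 -0.8 -1.1] turn [ 0.     0.001 -0.   ] rig pos [ -0.8  -0.8 158.9] F [ 0.8 -0.9  0.8] w 0.004395714981505955
q 0 (np.int64(261), np.int64(246)) depth x mm [1.1 4.2 7.5] rgb [56. 55. 51.]
q 60 (np.int64(280), np.int64(234)) depth x mm [1.3 4.  7.5] rgb [15. 34. 18.]
q 120 (np.int64(279), np.int64(215)) depth x mm [0.5 4.3 7.9] rgb [37. 18.  6.]
q 180 (np.int64(259), np.int64(207)) depth x mm [1.  4.4 6.8] rgb [64. 69. 64.]
q 240 (np.int64(240), np.int64(220)) depth x mm [1.5 4.5 6.1] rgb [39. 19.  8.]
q 300 (np.int64(242), np.int64(239)) depth x mm [-81.9 -21.8  -0.8] rgb [5. 5. 5.]
```

View pics/a2.png

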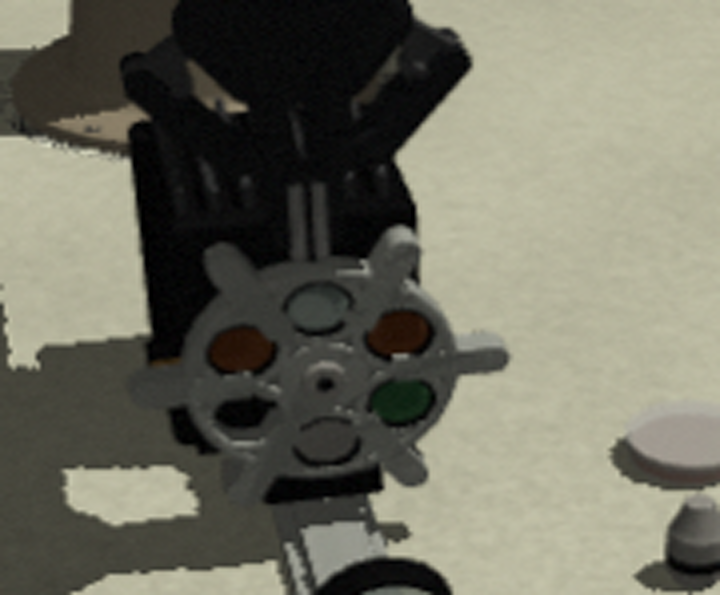

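One click: the open pocket is now lower left at (245,410), and the fingers stand free between the two top tabs. Lifting over and back to the +y side.

```bash
python3 -m handwheel '[[0,0,0,0,0,-25,-1],[0,0,0,0,0,-45,-1],[0,0,0,0,-33,-45,-1],[0,0,0,0,-67,-45,-1],[0,0,0,0,-67,-45,-1],[0,0,0,0,-67,-20,-1],[0,0,0,0,-67,0,-1],[0,0,0,0,-67,6,-1],[0,0,0,0,-67,6,-1],[0,0,0,0,-67,6,-1]]'; python3 -c "
from h import *
togo(0,.16)"
```

```text
t: 4.25
position: [0.5303, 0.0251, 0.1543]
tool_rot: [3.141, -0.001, -0.074]
wrist_force: [0.7, -0.2, 0.7]
width: -0.002
t 4.25 shift mm [ 0.1 66.8 -5.7] turn [ 0.    -0.001 -0.   ] rig pos [-1.000e-01  6.680e+01  1.543e+02] F [ 0.7 -0.2  0.7] w -0.00168810296717794
```

```bash
python3 -m handwheel '[[0,0,0,0,6,4,-1],[0,0,0,0,12,4,-1],[0,0,0,0,19,3,-1],[0,0,0,0,26,1,-1],[0,0,0,0,33,-2,-1],[0,0,0,0,40,-4,-1],[0,0,0,0,47,-5,-1],[0,0,0,0,54,-6,-1],[0,0,0,0,61,-6,-1],[0,0,0,0,67,-6,-1]]'; python3 -m handwheel '[[0,0,0,0,0,-10,-1],[0,0,0,0,0,-35,-1],[0,0,0,0,0,-70,-1],[0,0,0,0,0,-110,-1],[0,0,0,0,0,-130,-1],[0,0,0,0,0,-130,-1],[0,0,0,0,0,-130,-1]]';  python3 - <<'E'
from h import *
togo(0,.16)
c=cam('scene');pockets(c,pts(c));cv2.imwrite('pics/a3.png',cv2.resize(c['frame'][150:320,110:380,::-1],None,fx=2.9,fy=3.2,interpolation=cv2.INTER_CUBIC))
a=cv2.imread('pics/scene0.png')[...,::-1].astype(int);b=c['frame'].astype(int)
for n,(x0,x1,y0,y1) in dict(box=(125,168,238,290),dish=(330,375,230,262),obj=(342,368,258,290)).items(): print(n,abs(a-b)[y0:y1,x0:x1].mean())
E
```

```text
t: 5.25
position: [0.5247, -0.0422, 0.1589]
tool_rot: [3.141, 0.001, -0.074]
wrist_force: [-0.3, 0.0, -0.2]
width: 0.003
t: 5.95
position: [0.5249, -0.0413, 0.289]
tool_rot: [3.142, 0.0, -0.073]
wrist_force: [0.4, 0.0, -0.1]
width: -0.001
t 5.95 shift mm [  0.6   0.2 129. ] turn [0. 0. 0.] rig pos [-6.00e-01  2.00e-01  2.89e+02] F [ 0.4  0.  -0.1] w -0.0013990447153746134
q 0 (np.int64(261), np.int64(246)) depth x mm [-20.3 -17.1   2.3] rgb [24. 27. 25.]
q 60 (np.int64(280), np.int64(234)) depth x mm [0.5 4.2 8.1] rgb [53. 52. 48.]
q 120 (np.int64(279), np.int64(215)) depth x mm [1.4 4.3 7.5] rgb [15. 33. 18.]
q 180 (np.int64(259), np.int64(207)) depth x mm [2.2 4.6 7.9] rgb [42. 23. 10.]
q 240 (np.int64(240), np.int64(220)) depth x mm [0.8 4.3 6.9] rgb [50. 55. 51.]
q 300 (np.int64(242), np.int64(239)) depth x mm [  1.9   4.4 799.2] rgb [35. 17.  6.]
box 54.832438878950505
dish 4.013194444444444
obj 3.3697916666666665
```

View pics/a3.png

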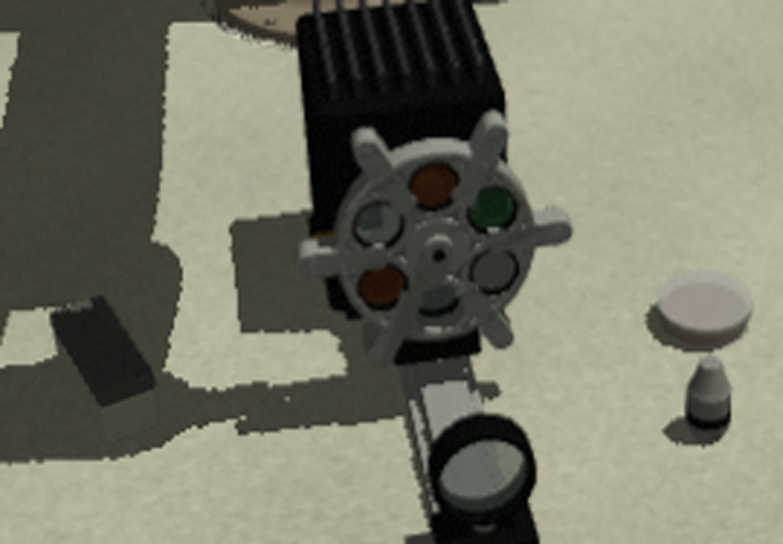

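The open pocket is at the bottom (437,295), with the plate about 20 mm behind it showing through. The tabs stand at ±30°. The dish, objective and box haven't moved; the box difference is only the arm's shadow. The hand is well clear.

```bash
python3 -c "
from cell import ctrl
print(ctrl.job_done())"
```

```text
the job is handed in; nothing more can be done
None
```

The filter wheel's open pocket is now at the bottom, in the lamp's beam, and the job is handed in. With the closed fingers I pushed a top tab towards the illuminator's -y side twice, one click each time. I then lifted the hand to about 290 mm above the bench, 115 mm clear of the wheel.

- **Wheel position:** the depth at the beam point reads about 17–20 mm behind the wheel face, so that hole is open. The other five pockets read glass at about 4 mm. The top tabs look to be at ±30°, as at a click position; I did not measure the wheel angle more finely than that.
- **Contact and time:** the force readings after each move were under 2 N, and the fingers touched only the tabs. The last move ended at about 6 s, against the 42 s limit.
- **Loose items:** the dish and objective look the same as in the first picture. The slide box failed the same pixel comparison because the arm's shadow falls across it. By eye it is in the same place.

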